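Clear the sprung glue-up cradle and hold a turned flask pressed in it

TASK

The glue-up cradle is blocked by stray pieces: put the wooden stick in the green tray and the steel chisel in the blue tray, lying down inside. Then set the turned wooden flask upright into the sprung ring and press it down until the ring's top is level with the yellow stripes, never driving the ring to its bottom stop. Finish while still holding the flask pressed down there, so its newly glued neck is clamped; don't tip the flask and leave everything else where it is.

Things in the scene. Friction and masses are not known exactly. Their poses are not given: they have to be found in the camera images.
- cradle: fixed sprung ring cradle: grey round base 176 dia x 15 high with two steel posts (tops at 90 high, 60 either side of the centre along its own x axis) and, just outside them at 78, two black upright gauge strips (22 wide, tops at 88 high), each with a yellow stripe from 60 to 70 above the bench. Origin: centre of the underside, on the bench. Its position and yaw vary
- ring (a joint): travel of the aluminium ring down its posts, m: 0 at rest (top face 85 mm above the bench), 0.030 at the bottom stop. Springs carry the ring: they push up with about 6 N at the top and 0.4 N more for each mm; the flask's own weight does not lower it. The ring's top face is level with the yellow stripes from 0.015 to 0.025, where a hand on the flask must press with about 8 to 12 N
- ring_top (a point): centre of the ring's opening, at its top face (moves down with the ring). The ring is 100 outside, 60 inside, 12 thick
- flask: turned wooden flask standing upright on the bench, either left or right beyond the cradle: round belly 84 dia (a ball of radius 42 centred 38 above the underside, flat foot about 36 dia), with a straight pale round neck 30 dia from 76 to 140 above the underside; about 0.25 kg. Origin: centre of the underside, z up along the neck. Set in the ring, the belly rests on the ring's inner rim with the underside about 9 below the ring's top face
- flask_belly (a point): centre of the flask's ball, on its axis, 38 above the underside; about 29 above the ring's top face when seated
- stick: square pale wooden stick, 140 x 14 x 14, lying flat across the ring's top, about parallel to the cradle's x axis and 27 to one side of the centre (either side). Origin: centre of its underside; x along its length
- chisel: steel cold chisel, dark 14 x 14 square shank 100 long with a bare flat tip 28 long and a red-painted struck end; about 0.17 kg; lies flat across the ring's top like the stick, on the other side of the centre. Origin: centre of the underside of the shank (near the balance point); x along its length towards the tip
- green_tray: fixed open green tray for wood, 200 (x) x 140 (y) x 40 high, walls and floor 4; origin at the centre of its underside. The green and blue trays stand left and right in front of the robot and may be swapped
- blue_tray: fixed open blue tray for steel, same size as the green one; origin at the centre of its underside
- glue: bystander: white plastic glue bottle with an orange cap, 60 dia x 130 tall, standing; origin at the centre of its underside
- sanding_block: bystander: cork sanding block 40 x 80 x 28; origin at the centre of its underside
- wrench: bystander: steel wrench 160 long lying flat just beyond the cradle
- spool: bystander: turned wooden spool, 56 dia x 50 tall, standing at the left side
- varnish: bystander: bare steel can, 76 dia x 90 tall, standing at the right side
Not all that is in view belongs to the job. Of the things that look like the cradle, the largest one is meant.

How it is judged (in metres and radians):
On the way, in this order (a step that is already met when the one before it is completed fails the run):
1. the stick lies in the green tray and the chisel in the blue tray, both let go (x of stick in the frame of green_tray between -0.095 and 0.095 m and y of stick in the frame of green_tray between -0.065 and 0.065 m and z of stick in the frame of green_tray below 0.035 m and x of chisel in the frame of blue_tray between -0.095 and 0.095 m and y of chisel in the frame of blue_tray between -0.065 and 0.065 m and z of chisel in the frame of blue_tray below 0.035 m and contact force between the fingers and stick below 0.1 N and contact force between the fingers and chisel below 0.1 N), for 0.2 s.
2. the flask sits upright in the ring, pressed down with the ring's top level with the yellow stripes (value of joint ring between 0.015 and 0.025 m and horizontal distance between flask_belly and ring_top below 0.008 m and z of flask_belly in the frame of ring_top between 0.022 and 0.036 m and angle between flask's own z axis and vertical below 0.12 rad and contact force between flask and cradle above 6 N and linear speed of flask below 0.02 m/s and contact force between any of the fingers, the arm and flask above 1 N), for 0.5 s.
At the end, for the whole second after the job is handed in: Stick flat in the green tray, chisel flat in the blue one (within 35 mm of its underside); flask in the ring within 8 mm of centre, upright within 0.12 rad, still, pressed by the robot, over 6 N on the ring; ring held 15 to 25 mm down (top within the stripes) through the last second (all of step 2 and x of stick in the frame of green_tray between -0.095 and 0.095 m and y of stick in the frame of green_tray between -0.065 and 0.065 m and z of stick in the frame of green_tray below 0.035 m and x of chisel in the frame of blue_tray between -0.095 and 0.095 m and y of chisel in the frame of blue_tray between -0.065 and 0.065 m and z of chisel in the frame of blue_tray below 0.035 m); the arm keeps its last pose, push and grip.
It fails at once if the ring is driven to its bottom stop (more than 28.5 mm down) (value of joint ring above 0.0285 m).
It fails at once if the flask is tipped over (more than 0.5 rad) (angle between flask's own z axis and vertical above 0.5 rad).
It fails at once if a bystander is moved by more than 40 mm (distance of any of glue, sanding_block, wrench, spool, varnish from where it was at the start of the episode above 0.04 m).
It also fails if it takes over 72 s, if anything falls off the work surface, if the arm or the gripper's body presses on something with over 40 N, if the wrist force passes 120 N, or if a joint passes its speed limit or range.

ROBOT

A 6-joint arm with a two-finger parallel gripper is mounted at the origin on the work surface. World frame = base frame: x ahead of the robot, y to its left, z up, the work surface at z = 0. Lengths are in m, angles in degrees, forces in N, time in s.
With the tool pointing down it reaches from about 0.35 to 0.8 m from the base axis. Payload 7.3 kg.
Tool frame: the origin (TCP) lies at the very end of the fingers, on their centre line; the grasp point (between the pads) lies 19 mm behind it; z points along the fingers, y is the line along which they close (so a half turn about z gives the same grasp; the last joint's range is limited). The gripper opens to 85 mm and grips with 20 to 120 N. Pads are 22 mm wide; open, the fingers measure 114 mm over their backs; the gripper's body (76 mm by 85 mm) begins 54 mm behind the grasp point. The pads swing forward as they close: fully open they stand 13 mm farther back than shut.
Start: joints at [-76.261, 19.595, 87.324, -0, 73.075, -8.365], TCP at [0.198, -0.486, 0.231] pointing down, gripper open.
Joint ranges: [-145.02, 145.02], [-44.19, 115.74], [2.07, 154.8], [-57.11, 237.11], [16.16, 152.29], [-177.93, 177.93]. Speed limits (degrees/s): [147.25, 147.25, 180, 180, 180, 180].

INTERFACE

Orientations are given as [roll, pitch, yaw] about the fixed x, y, z axes, in that order (R = Rz(yaw) Ry(pitch) Rx(roll)).
In Python, from plant import robot gives the robot as it stands. Calls block until the motion is done:
- robot.move_to(position, orientation): joint-space move of the TCP to a pose.
- robot.movel(position, rot=None, rate=0.15, until_force=None): straight line of the TCP; rot=None keeps the orientation; rate is the mean speed in m/s. With until_force (N) it stops when the force on the tool has changed by that much, and returns True; else False.
- robot.set_joints(angles): joint-space move.
- robot.move_gripper(opening, effort=None): finger opening in m; effort is the grip in N (None keeps the last); returns when the fingers have stopped.
- robot.sleep(seconds).
- robot.solve_ik(position, orientation): joint angles nearest the present ones, or None.
- robot.state(): the state.
- robot.capture(name): name is "scene" or "top" or "wrist"; returns (picture, depth): 480x640x3 uint8, red, green, blue; 480x640 float32, m along the optical axis (not along the pixel's ray), 0 where there is no reading.
- robot.camera_model(name): a dict with "camera_matrix" (3x3 intrinsics, pixels), "world_from_camera" (4x4, takes a point from camera to world coordinates); the wrist camera has in their place "mount" (4x4, takes a point from camera to tool coordinates, whose origin is the TCP and whose axes are the flange's). Camera axes: x right, y down, z forward; pixel columns grow to the right and rows downward; lengths in m; the calibration is good to about 2 mm. A picture is of the moment at which its call begins: read the wrist's pose just before it. camera_model takes no time and is no camera call.
A pose or a line that the arm cannot do raises robot.Unreachable and nothing moves.
- robot.sign_off(): hands the job in; it is judged then, once.
The state is a dict: "clock": time; "joints": joint angles; "joint_vel": joint speeds; "joint_efforts": joint torques, N m; "position": TCP position; "ee_rot": TCP orientation; "contact_force": force on the tool from outside, world axes, zero at the start; "moment": the same for the moment, N m; "gripper_width": finger opening in m; "finger_force": force on a finger pad.
Only numpy, scipy, OpenCV 4.12 (cv2) and the standard library are available. Lean on these libraries where they do the work, as an engineer would, in place of code of your own. Each camera call takes 0.05 s, during which the arm holds its last target. There are 200 camera calls.

## Working session

There is one attempt and no reset: what is moved stays moved. The work goes in short steps, each a Python script; the robot and the scene stay as the last script left them, time stands still between calls to the robot, and variables do not carry over. Pictures are saved under pics/ and viewed, at most 10 in all, crops included, and the job is handed in when it is done.

```bash
mkdir -p pics; ls; cat > h.py <<'E'
import numpy as np, cv2
from plant import robot
def save(name,fn):
    p,d=robot.capture(name); cv2.imwrite('pics/'+fn+'.png',p[:,:,::-1]); np.save('pics/'+fn+'.npy',d); return p,d
def world(name,d,u,v,T=None):
    m=robot.camera_model(name); K=np.array(m['camera_matrix'])
    T=np.array(m['world_from_camera']) if T is None else T
    z=np.asarray(d)[np.asarray(v),np.asarray(u)]
    P=np.stack([(np.asarray(u)-K[0,2])/K[0,0]*z,(np.asarray(v)-K[1,2])/K[1,1]*z,z],-1)
    return P@T[:3,:3].T+T[:3,3]
E
python3 - <<'E'
from h import *
save('top','top0'); save('scene','scene0')
print(robot.camera_model('top'),robot.state())
E
```

```text
pics
{'camera_matrix': array([[474.95614157,   0.        , 321.9842347 ],
       [  0.        , 474.95614157, 246.9531199 ],
       [  0.        ,   0.        ,   1.        ]]), 'world_from_camera': array([[-0.02139853, -0.99352934,  0.1115417 ,  0.35319874],
       [-0.99974412,  0.02208283,  0.00490297,  0.00188416],
       [-0.0073344 , -0.11140824, -0.99374766,  1.4097124 ],
       [ 0.        ,  0.        ,  0.        ,  1.        ]])} {'clock': 0.1, 'joints': array([-7.62601847e+01,  1.96346960e+01,  8.73711939e+01,  9.41092760e-05,
        7.30748011e+01, -8.36609534e+00]), 'joint_vel': array([ 0.04576903, -0.01656016, -0.15567051,  0.03110192,  0.08192656,
        0.00668701]), 'joint_efforts': array([ 2.05916600e-03, -4.34449160e+01, -2.46490234e+01, -1.83444281e-04,
        4.62306183e-03,  9.77439271e-06]), 'position': array([ 0.19749663, -0.48605559,  0.23067849]), 'ee_rot': array([-1.79920181e+02, -1.18293821e-02,  2.21058749e+01]), 'contact_force': array([ 0.44226548, -0.20473574,  0.07779615]), 'moment': array([0.02439358, 0.0177365 , 0.03599761]), 'finger_force': 0.0, 'gripper_width': 0.08539072497808377}
```

View pics/top0.png

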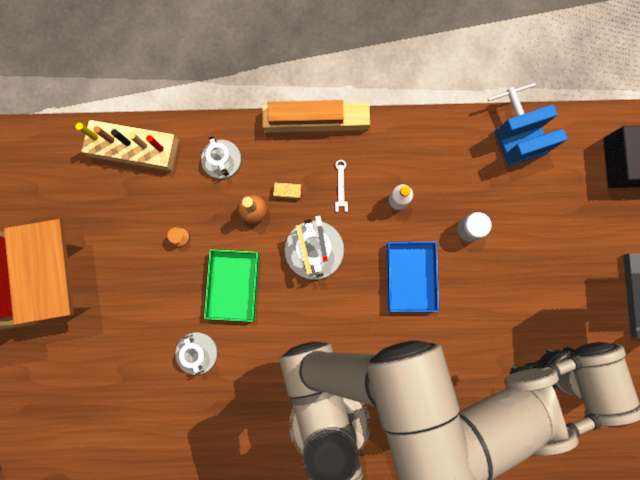

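View pics/scene0.png

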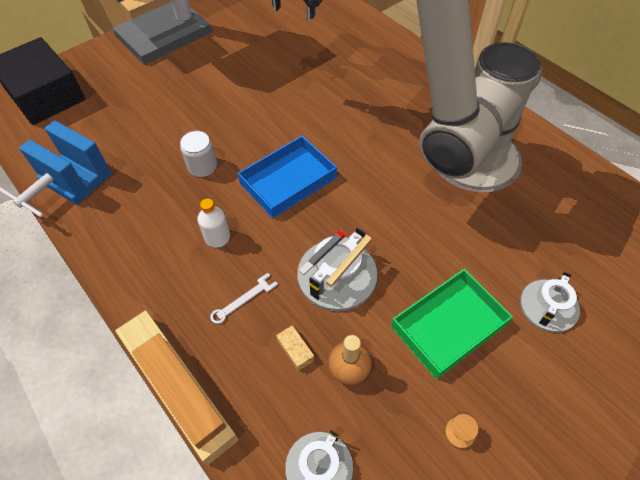

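The top view shows three cradle-like things: (314,249) with a base about 58 px wide, (220,158) about 40 px, and (196,353) about 40 px. The one at (314,249) is the largest and carries the stick (left, pale) and the chisel (right, red end at 325,259), so it is the one meant. The flask is at (252,208), the green tray at (232,286) and the blue tray at (413,277). I'll confirm in a close wrist view.

```bash
python3 - <<'E'
from h import *
d=np.load('pics/top0.npy')
for n,u,v in [('stick',304,249),('stick a',299,228),('stick b',310,270),('chis',321,240),('chis a',318,219),('red',325,259),('green',232,286),('blue',413,277),('flask neck',248,203),('glue',402,190),('base',314,249),('block',287,191)]:
    print(n,world('top',d,u,v).round(3))
print(robot.camera_model('wrist'))
p=world('top',d,304,249)
try:
    robot.move_to([0.36,0.018,0.36],[180,0,90])
except Exception as e: print(e)
s=robot.state();print(s['joints'],s['position'],s['ee_rot'],s['clock'])
save('wrist','w0'); np.save('pics/w0pose.npy',np.r_[s['position'],s['ee_rot']])
E
```

```text
stick [0.496 0.058 0.098]
stick a [0.555 0.071 0.098]
stick b [0.437 0.043 0.102]
chis [0.52  0.011 0.099]
chis a [0.58  0.018 0.096]
red [0.467 0.001 0.1  ]
green [0.401 0.276 0.011]
blue [ 0.416 -0.257  0.007]
flask neck [0.621 0.207 0.14 ]
glue [ 0.648 -0.214  0.135]
base [0.505 0.033 0.012]
block [0.678 0.109 0.026]
{'camera_matrix': array([[370.79901915,   0.        , 318.33088369],
       [  0.        , 370.79901915, 237.79298652],
       [  0.        ,   0.        ,   1.        ]]), 'mount': array([[ 2.86306306e-04, -9.47288685e-01, -3.20381124e-01,
         8.23769345e-02],
       [ 9.99999944e-01,  2.16011880e-04,  2.54948479e-04,
        -1.08675544e-04],
       [-1.72303680e-04, -3.20381180e-01,  9.47288694e-01,
        -1.42112598e-01],
       [ 0.00000000e+00,  0.00000000e+00,  0.00000000e+00,
         1.00000000e+00]])}
[-9.44418716e+00 -2.92886092e+00  9.42395832e+01 -1.27244730e-02
  8.87138391e+01 -9.37562558e+00] [0.36018566 0.01746542 0.35976785] [-1.79973694e+02  8.55000072e-03  8.99317287e+01] 2.0667
```

View pics/w0.png

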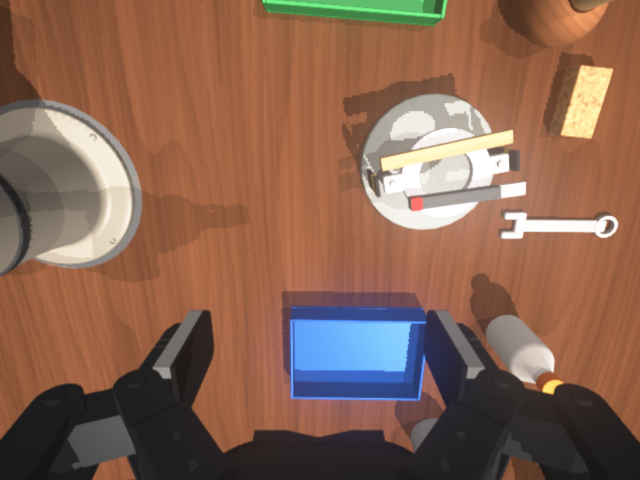

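The wrist view confirms it: the big cradle is at (427,160) with yellow-striped gauges at its ends, carrying the pale stick (382,165)–(513,137) and the chisel (red end 416,204, tip 520,189). Next I'll fit positions from the depth.

```bash
cat >> h.py <<'E'
from scipy.spatial.transform import Rotation as R
def wcloud(d,pose):
    T=np.eye(4);T[:3,:3]=R.from_euler('xyz',pose[3:],degrees=True).as_matrix();T[:3,3]=pose[:3]
    T=T@np.array(robot.camera_model('wrist')['mount'])
    v,u=np.mgrid[:480,:640]
    return world('wrist',d,u,v,T)
def rect(P): # centre, long-axis yaw (deg), size
    r=cv2.minAreaRect(P[:,:2].astype(np.float32)*1000); b=cv2.boxPoints(r)/1000
    e=max((b[1]-b[0],b[2]-b[1]),key=np.linalg.norm)
    a=np.degrees(np.arctan2(e[1],e[0])); a=(a+90)%180-90
    return np.array(r[0])/1000,a,np.array(r[1])
E
python3 - <<'E'
from h import *
d=np.load('pics/w0.npy');P=wcloud(d,np.load('pics/w0pose.npy'));p=cv2.imread('pics/w0.png').astype(int)
b,g,r=p[...,0],p[...,1],p[...,2]
box=np.zeros(d.shape,bool);box[90:230,350:530]=1
hi=box&(P[...,2]>.089)&(P[...,2]<.11)&(d>0)
n,l=cv2.connectedComponents(hi.astype(np.uint8))
for i in range(1,n):
    Q=P[l==i]
    if len(Q)>60: print('hi',len(Q),rect(Q),np.median(Q[:,2]))
red=box&(r>150)&(g<80)&(b<80)&(d>0);print('red',P[red].mean(0),red.sum())
base=box&(abs(P[...,2]-.015)<.004)&(d>0)
print('base',cv2.minEnclosingCircle(P[base][:,:2].astype(np.float32)))
yel=box&(r>150)&(g>130)&(b<60)&(d>0)
print('yellow',P[yel].mean(0),yel.sum())
# top camera
d=np.load('pics/top0.npy');v,u=np.mgrid[:480,:640];T=world('top',d,u,v)
p=cv2.imread('pics/top0.png').astype(int);b,g,r=p[...,0],p[...,1],p[...,2]
for nm,m in [('green',(g>100)&(r<70)&(b<100)),('blue',(b>100)&(r<80)&(g<130)&(u<450)&(v>230))]:
    m&=(d>0)&(T[...,2]<.045)&(v>230)&(v<330);print(nm,rect(T[m]))
box=(abs(T[...,0]-.62)<.07)&(abs(T[...,1]-.205)<.07)
m=box&(T[...,2]>.09)&(T[...,2]<.15);print('neck',T[m].mean(0),m.sum(),rect(T[m]))
m=box&(T[...,2]>.02)&(T[...,2]<.09);print('belly',cv2.minEnclosingCircle(T[m][:,:2].astype(np.float32)))
E
```

```text
hi 1923 (array([0.49591074, 0.06175454]), np.float32(12.176178), array([139.66777039,  14.40259075])) 0.09839641390915344
hi 1634 (array([0.52617609, 0.01159885]), np.float32(8.123032), array([128.79872131,  14.7486248 ])) 0.0979941264265401
red [nan nan nan] 0
base ((0.5032268762588501, 0.034739281982183456), 0.08787611126899719)
yellow [nan nan nan] 0
green (array([0.40084113, 0.27383319]), np.float32(-4.5515594), array([139.54536438, 201.99423218]))
blue (array([ 0.41613614, -0.25507878]), np.float32(-0.7755966), array([150.43826294, 200.70092773]))
neck [0.62258328 0.20844997 0.13208592] 132 (array([0.62484125, 0.21034834]), np.float32(-67.79503), array([27.26566315, 28.75482559]))
belly ((0.6437119245529175, 0.18936416506767273), 0.0694975033402443)<stdin>:10: RuntimeWarning: Mean of empty slice.
  ret = um.true_divide(
<stdin>:14: RuntimeWarning: Mean of empty slice.
```

```bash
cat >> h.py <<'E'
def pick_place(c,yaw,t,tyaw,zg=0.087,zp=0.012,op=0.04,eff=50):
    robot.move_gripper(op)
    robot.move_to([c[0],c[1],.16],[180,0,yaw])
    hit=robot.movel([c[0],c[1],zg],rate=.08,until_force=8); s=robot.state();print('down',hit,s['position'],s['contact_force'])
    robot.move_gripper(0,eff); s=robot.state();print('grip',s['gripper_width'],s['finger_force'])
    if s['gripper_width']<.009: robot.move_gripper(op); robot.movel([c[0],c[1],.16]); return False
    robot.movel([c[0],c[1],.19]); print('w',robot.state()['gripper_width'])
    robot.move_to([t[0],t[1],.15],[180,0,tyaw])
    hit=robot.movel([t[0],t[1],zp],rate=.1,until_force=6); s=robot.state();print('place',hit,s['position'],s['gripper_width'])
    robot.move_gripper(.05); robot.movel([t[0],t[1],.17]); print(robot.state()['clock']); return True
E
python3 - <<'E'
from h import *
pick_place([.496,.0618],12.2,[.401,.274],-4.6)
E
```

```text
down False [0.49635985 0.06180685 0.08745988] [ 0.41775094 -0.14896129 -0.30972146]
grip 0.012298110650313828 51.94405674934387
w 0.012603381308249215
place False [0.40136463 0.27419041 0.01251665] 0.012427035585448554
10.3167
```

```bash
python3 - <<'E'
from h import *
if pick_place([.513,.0097],8.1,[.416,-.255],-.8,eff=80):
    robot.move_to([.53,.20,.30],[180,0,0])
    s=robot.state(); print(s['joints'],s['position'],s['ee_rot'],s['clock']); save('wrist','w1'); np.save('pics/w1pose.npy',np.r_[s['position'],s['ee_rot']])
    save('top','top1')
E
```

```text
down False [0.51339658 0.00968297 0.08746542] [-0.65193802  0.6206255   0.69930915]
grip 0.011488277202501626 80.05646467208862
w 0.01114029614479568
place False [ 0.41629124 -0.25522807  0.01248739] 0.011520229420525408
18.225
[ 1.28272912e+01  2.17301747e+01  7.33719419e+01 -2.14508928e-02
  8.49443864e+01  1.02905205e+02] [0.53018038 0.19895518 0.2995544 ] [ 1.79968788e+02  4.05569215e-02 -7.60257124e-02] 20.0
```

View pics/w1.png

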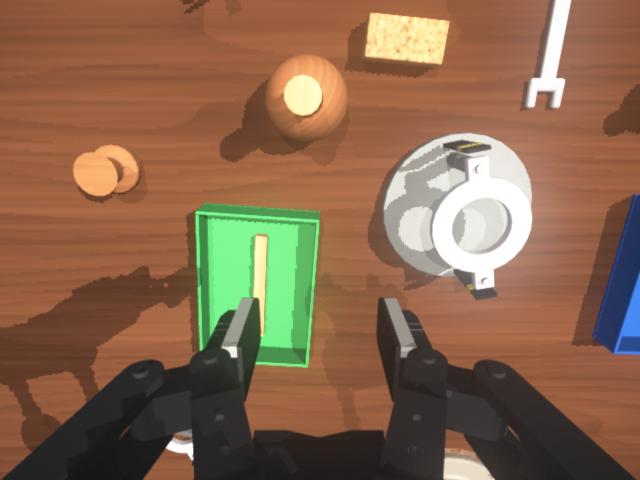

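View pics/top1.png

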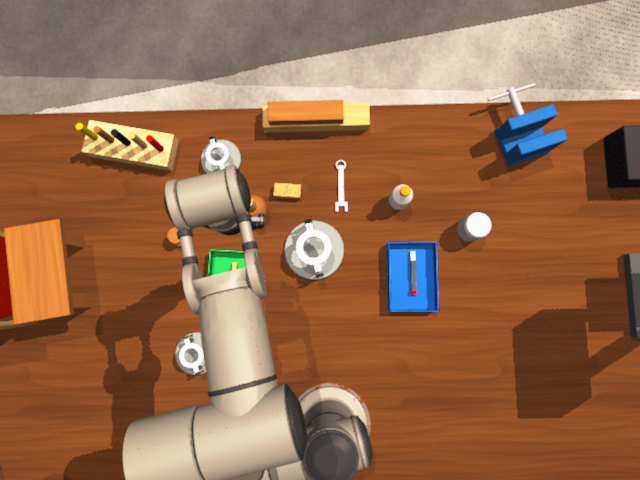

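The stick lies in the green tray (260,285 in the wrist view) and the chisel in the blue tray (413,272 in the top view). The ring is free at wrist pixel (482,224), and the flask's neck top is at (303,95). Now I'll fit the ring and the neck.

```bash
python3 - <<'E'
from h import *
d=np.load('pics/w1.npy');P=wcloud(d,np.load('pics/w1pose.npy'));v,u=np.mgrid[:480,:640]
def circ(Q):
    A=np.c_[2*Q[:,:2],np.ones(len(Q))];x=np.linalg.lstsq(A,(Q[:,:2]**2).sum(1),rcond=None)[0];return x[:2],np.sqrt(x[2]+x[0]**2+x[1]**2)
def report(n,m):
    Q=P[m];z=np.median(Q[:,2]); print(n,m.sum(),'z',z.round(4),'mec',cv2.minEnclosingCircle(Q[:,:2].astype(np.float32)),'mean',Q.mean(0).round(4))
w=(u>420)&(u<545)&(v>165)&(v<285)
report('ring',w&(abs(P[...,2]-.085)<.003)&(np.hypot(P[...,0]-.503,P[...,1]-.035)<.054))
# inner hole: low pixels enclosed
m=w&(abs(P[...,2]-.085)<.003)
c=cv2.findContours(m.astype(np.uint8),cv2.RETR_CCOMP,cv2.CHAIN_APPROX_NONE)[0]
for k in c:
    if len(k)>80:
        q=k[:,0];print(len(k),circ(P[q[:,1],q[:,0]]))
w=(u>260)&(u<345)&(v>50)&(v<150)
report('necktop',w&(abs(P[...,2]-.14)<.004))
Q=P[w&(P[...,2]>.02)&(P[...,2]<.07)]
A=np.c_[2*Q,np.ones(len(Q))];x=np.linalg.lstsq(A,(Q**2).sum(1),rcond=None)[0];print('ball',x[:3],np.sqrt(x[3]+x[:3]@x[:3]))
E
```

```text
ring 4877 z 0.0843 mec ((0.5029609799385071, 0.03498820215463638), 0.05402146279811859) mean [0.5057 0.0347 0.0843]
346 (array([0.50251688, 0.03449501]), np.float64(0.0526251959062627))
173 (array([0.50379991, 0.03476115]), np.float64(0.030320233273933402))
necktop 1238 z 0.1394 mec ((0.6252220869064331, 0.21082191169261932), 0.014909286051988602) mean [0.6253 0.2108 0.1393]
ball [0.62526089 0.21083599 0.03758893] 0.041723005829318524
```

```bash
python3 - <<'E'
from h import *
f=[.6253,.2108];r=[.5035,.0348]
robot.move_gripper(.075)
robot.move_to([*f,.19],[180,0,0])
hit=robot.movel([*f,.098],rate=.08,until_force=8);print('down',hit,robot.state()['position'])
robot.move_gripper(0,100);s=robot.state();print('grip',s['gripper_width'],s['finger_force'],s['position'])
if not hit and s['gripper_width']>.024:
    robot.movel([*f,.25]); robot.movel([*r,.25]); robot.movel([*r,.19],rate=.1)
    s0=robot.state();print(s0['position'],s0['gripper_width'],s0['contact_force'])
    hit=robot.movel([*r,.160],rate=.02,until_force=4); s=robot.state()
    print('touch',hit,s['position'],s['contact_force'],s['gripper_width'],s['clock'])
    s=robot.state(); save('wrist','w2'); np.save('pics/w2pose.npy',np.r_[s['position'],s['ee_rot']])
E
```

```text
down False [0.62571355 0.21086717 0.09871731]
grip 0.027807849962123363 98.43609094619751 [0.62566127 0.21090853 0.09855548]
[0.50394318 0.03485892 0.19047359] 0.02798169806577042 [ 0.25084053  0.39649913 -2.10401023]
touch True [0.50340128 0.03457949 0.172463  ] [ 0.73608412 -0.26099131  1.37504501] 0.028185265688032042 27.2833
```

View pics/w2.png

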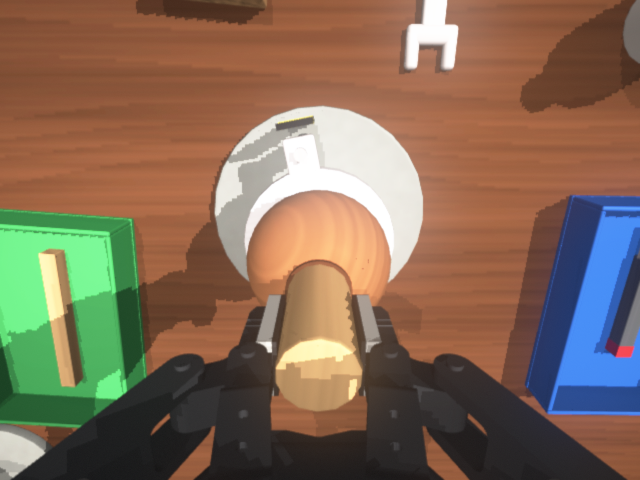

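The flask sits centred in the ring (320,245), with both strays still in their trays. Next I'll press down slowly, checking force and ring height.

```bash
python3 - <<'E'
from h import *
def ringz():
    s=robot.state();_,d=robot.capture('wrist');P=wcloud(d,np.r_[s['position'],s['ee_rot']])
    rr=np.hypot(P[...,0]-.5035,P[...,1]-.0348)
    Q=P[(rr>.0455)&(rr<.049)&(P[...,0]>.51)&(P[...,2]>.04)&(P[...,2]<.09)]
    print('z',s['position'],'F',s['contact_force'].round(1),'w',s['gripper_width'].round(4),'ring top',np.median(Q[:,2]).round(4),len(Q),s['clock'])
ringz()
for z in (.164,.158,.1535):
    robot.movel([.5035,.0348,z],rate=.02); robot.sleep(.3); ringz()
E
```

```text
Traceback (most recent call last):
AttributeError: 'float' object has no attribute 'round'
```

```bash
python3 - <<'E'
from h import *
def ringz():
    s=robot.state();_,d=robot.capture('wrist');P=wcloud(d,np.r_[s['position'],s['ee_rot']])
    rr=np.hypot(P[...,0]-.5035,P[...,1]-.0348)
    Q=P[(rr>.0455)&(rr<.049)&(P[...,0]>.51)&(P[...,2]>.04)&(P[...,2]<.09)]
    print('z',s['position'],'F',s['contact_force'].round(1),'w',s['gripper_width'],'ring top',np.median(Q[:,2]),len(Q),s['clock'])
ringz()
for z in (.164,.158,.1535):
    robot.movel([.5035,.0348,z],rate=.02); robot.sleep(.3); ringz()
save('wrist','w3'); save('scene','scene3')
p=cv2.imread('pics/scene3.png')[180:340,260:440]; cv2.imwrite('pics/scene3c.png',cv2.resize(p,None,fx=3.5,fy=3.5,interpolation=cv2.INTER_CUBIC))
E
```

```text
z [0.50340484 0.03455444 0.17261025] F [ 1.6 -1.1  2.6] w 0.028077910968222583 ring top 0.08292094659746785 1155 27.3833
z [0.50364872 0.03463819 0.16410866] F [ 0.  -2.   5.6] w 0.02806034993235667 ring top 0.0744873711695059 1149 28.2917
z [0.50369821 0.03462746 0.15841313] F [-0.6 -1.9  8.7] w 0.02819063165169714 ring top 0.06883688308608762 1158 29.0917
z [0.50378105 0.03463346 0.15414458] F [-1.4 -1.7 10.1] w 0.028494478789757832 ring top 0.06465135411735416 1154 29.8167
```

View pics/scene3c.png

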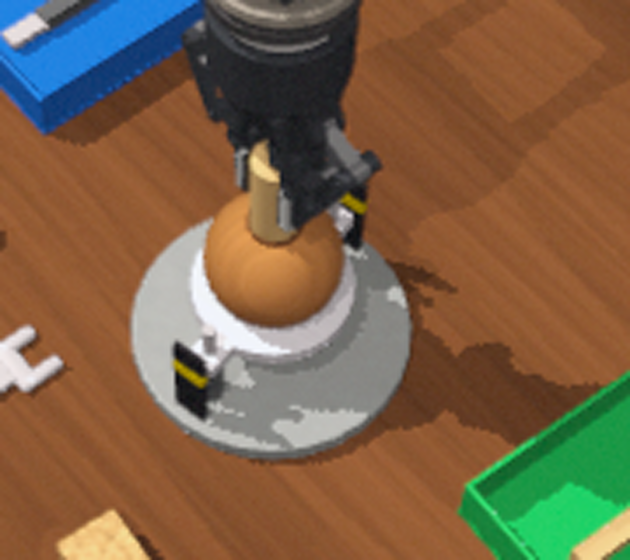

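The crop shows the flask upright in the ring, with the ring's top level with the yellow stripe (190,372). The measured ring top is about 65 mm, or roughly 20 mm of travel. I'll hold it there and hand in.

```bash
python3 - <<'E'
from h import *
robot.sleep(1.0); s=robot.state(); print(s['position'],s['contact_force'],s['gripper_width'],s['clock'])
print(robot.sign_off())
E
```

```text
[0.5037949  0.03462632 0.15414168] [-0.43395537 -2.6689975   9.51049277] 0.027956547660439122 30.9667
the job is handed in; nothing more can be done
None
```

The job is handed in, with no verdict returned: the stick is in the green tray, the chisel is in the blue tray, and the flask is held upright in the ring, pressed about 20 mm down, level with the yellow stripes.

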